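# Prop the instrument case open and put the loupe away

### The job

Push the lid of the closed wooden instrument case up by its brass tab, past its balance point, until it stays open by itself against its stop; use no more force than that needs, and do not fling it open or push on against the stop. Then put the black stand loupe into the case, standing upright on its floor, set down and not dropped, and leave the lid open and the other things on the table where they are.

Things in the scene. Friction and masses are not known exactly. Their poses are not given: they have to be found in the camera images.
- case: closed wooden instrument case, front (brass tab) turned to the robot's left; fixed. Origin: centre of its underside; x from the front to the hinged back, y along the front, z up. 120 (x) x 150 (y) x 75 high without lid; walls 6, inner floor 11.5 above the table, inner space 108 x 138. (Not the larger wooden box of the room, farther back, which already stands open.)
- lid (a joint): lid angle, rad: 0 shut, grows as it opens. A spring at the case's -y side holds it shut (about 5 N at the tab, most below 1 rad) up to the balance point and pulls it open beyond. The balance is set differently each time, unmeasured, at 1.4 to 2.0 rad; the hard stop where the lid then rests lies about 0.1 beyond. Let go before the balance, it falls shut.
- lid_hinge (a point): middle of the lid's hinge axis (along case y), 62 behind the case's centre, 77 above the table; fixed. Near the balance the force needed fades to nothing; past it the lid runs ahead of what pushes it, to its stop, at about 0.5 rad/s. Pushing on at the stop builds force at once; case and lid take at most 25 N.
- lid_tab (a point): middle of the brass tab on the lid's front edge; moves with the lid. Tab 50 wide (y), 5 thick, 30 long beyond the lid's edge, nothing below it; this point is 148 from the hinge axis, 10 short of the tab's end, 80 above the table when shut (underside 77.5). The lid is 8.5 thick, flat below, 154 wide, its front edge 128 from the hinge.
- loupe: black round stand loupe, 42 in diameter, slightly waisted, 42 high, 40 to 90 g, standing upright on the table between the robot and the case, open on all sides for a grasp from above. Origin: centre of its underside; z up
- tape: bystander: roll of masking tape lying flat, 96 in diameter, 25 high; origin: centre of its underside
- weight: bystander: felt-covered block weight 34 x 56 x 23 high; origin: centre of its underside
- eraser: bystander: eraser 21 x 42 x 13 high; origin: centre of its underside
- tube: bystander: screw-cap sample tube standing upright, 30 in diameter, 62 high; origin: centre of its underside
- marker: bystander: pen-shaped marker lying on the table, 135 long, 17 thick; origin: centre of its underside
Not all that is in view belongs to the job. What is meant by the loupe is not orange, pink or purple, and is the larger of those in its own colour.

How it is judged (in metres and radians):
On the way, in this order (a step that is already met when the one before it is completed fails the run):
1. the lid stays open by itself (past 1.42 rad and at rest), the robot off it and off the case (value of joint lid above 1.42 rad and velocity of joint lid between -0.06 and 0.06 rad/s and contact force between each of the fingers, the arm and case below 0.2 N), for 0.5 s.
2. the loupe stands upright on the floor of the case, with the lid still open (value of joint lid above 1.42 rad and velocity of joint lid between -0.06 and 0.06 rad/s and x of loupe in the frame of case between -0.036 and 0.036 m and y of loupe in the frame of case between -0.051 and 0.051 m and z of loupe in the frame of case below 0.018 m and angle between loupe's own z axis and vertical below 0.15 rad and linear speed of loupe below 0.03 m/s), for 0.2 s.
At the end, for the whole second after the job is handed in: the lid stands open by itself past 1.42 rad and at rest; the loupe stands at rest and upright (within 0.15 rad) on the floor inside the case (its foot within 36 mm of the case's centre along x, 51 mm along y, and under 18 mm above the table); the robot touches neither (all of step 2 and contact force between each of the fingers, the arm and case below 0.2 N and contact force between each of the fingers, the arm and loupe below 0.2 N).
It fails at once if the robot presses on the case or its lid with more than 25 N (contact force between any of the fingers, the arm and case above 25 N).
It fails at once if the lid is flung open (faster than 4 rad/s) (velocity of joint lid above 4 rad/s).
It fails at once if the loupe is dropped into the case (falls free at over 0.7 m/s) (horizontal distance between loupe and case below 0.12 m and linear speed of loupe above 0.7 m/s and contact force between the fingers and loupe below 0.01 N).
It fails at once if another thing on the table is shifted by more than 25 mm (distance of any of tape, weight, eraser, tube, marker from where it was at the start of the episode above 0.025 m).
It also fails if it takes over 72 s, if anything falls off the work surface, if the arm or the gripper's body presses on something with over 40 N, if the wrist force passes 120 N, or if a joint passes its speed limit or range.

### The arm

A 7-joint arm with a two-finger parallel gripper is mounted at the origin on a cart in front of the work surface, level with it; the furniture and walls round the work are solid. World frame = base frame: x ahead of the robot, y to its left, z up, the work surface at z = 0. Lengths are in m, angles in degrees, forces in N, time in s.
With the tool pointing down it reaches from about 0.425 to 0.875 m from the base axis. Payload 4.7 kg.
Tool frame: the origin (TCP) lies on the mounting face of the last link; the fingertips stand 182 mm ahead of it and the grasp point (between the pads) lies 164 mm ahead of it; z points along the fingers, y is the line along which they close (so a half turn about z gives the same grasp; the last joint's range is limited). The gripper opens to 87 mm and grips with 3 to 60 N. Pads are 19 mm wide; open, the fingers measure 117 mm over their backs; the gripper's body (75 mm by 190 mm) begins 51 mm behind the grasp point.
Start: joints at [73.745, 18.392, -4.016, 83.108, 1.295, 78.541, -3.26], TCP at [0.191, -0.621, 0.405] pointing down, gripper open.
Joint ranges: [-163.93, 163.93], [-17.29, 119.83], [-79.2, 71.16], [3.27, 140.29], [-89.18, 269.18], [5.43, 117.66], [-154.24, 154.24]. Speed limits (degrees/s): [147.25, 147.25, 180, 180, 180, 180, 180].

### API

Orientations are given as [roll, pitch, yaw] about the fixed x, y, z axes, in that order (R = Rz(yaw) Ry(pitch) Rx(roll)).
In Python, from cell import env gives the robot as it stands.
- The arm moves only by the tool servo_tool, never from a script. Its argument "plan" is a list of rows, each an object with "xyz": the shift along the tool's x, y, z in cm, a list of three; "twist": the turn, a rotation vector about the tool's x, y, z in degrees, a list of three; "jaw": the closure, from 0 (fully open) to 1 (shut). In form: [{"xyz": [x, y, z], "twist": [wx, wy, wz], "jaw": jaw}, ...]. A call has 1 to 10 rows; each row is the pose to reach, as a shift and turn from the pose commanded when the call began, along the tool's axes at that moment; what a row does not reach only later rows make up. A row lasts 1/12 s, in which the tool goes at most 41.7 mm and 7.16 degrees, less where a joint would pass 70% of its speed; a pose out of reach is approached as far as the arm can. A call with a gripper value outside its range is refused whole. The fingers move at their own pace and stop on an object; "newtons" is the grip in N (left out, the last holds). Time passes only in rows, so rows that repeat a pose let the fingers close. It gives the time, the measured TCP pose, the force, the opening and the grip force at its end, in the units of the state.
- env.get_obs(): the state, without advancing time (a new reading comes with each control period).
- env.read_camera(name): name is "scene" or "top"; returns a dict with "img" (420x560x3 uint8, red, green, blue), "camera_matrix" (3x3 intrinsics, pixels), "k1" (the pictures are not rectified: a ray, as slopes to the right and down, at radius r is drawn at 1 + k1 r^2 times it, then the intrinsics apply), "R" (3x3) and "t" (3): a world point X has camera coordinates R X + t. Camera axes: x right, y down, z forward; pixel columns grow to the right and rows downward; lengths in m; the calibration is good to about 2 mm. A picture is of the moment at which its call begins. There is no depth.
- env.sign_off(): hands the job in; it is judged then, once.
The state is a dict: "time_s": time; "qpos": joint angles; "joint_velocities": joint speeds; "effort": joint torques, N m; "tool_pos": TCP position; "tool_rot": TCP orientation; "force": force on the tool from outside, world axes, zero at the start; "wrist_torque": the same for the moment, N m; "grip_width": finger opening in m; "grasp_force": force on a finger pad.
Only numpy, scipy, OpenCV 4.12 (cv2) and the standard library are available. Lean on these libraries where they do the work, as an engineer would, in place of code of your own. Each camera call takes 0.05 s, during which the arm holds its last target. There are 200 camera calls.

## Working session

There is one attempt and no reset: what is moved stays moved. The work goes in short steps, Python scripts to look and compute and a tool call to move; the robot and the scene stay as the last step left them, time stands still between calls to the robot, and variables do not carry over. Pictures are saved under pics/ and viewed, at most 12 in all, crops included, and the job is handed in when it is done.

Besides the shell and the picture viewer there is one more tool, called after "Request:" by a JSON object that holds its "name" and its "arguments", one argument or row to a line. servo_tool: Moves the arm, as the interface text tells. Its arguments: {"type":"object","properties":{"plan":{"type":"array","items":{"type":"object","properties":{"xyz":{"type":"array","items":{"type":"number"}},"twist":{"type":"array","items":{"type":"number"}},"jaw":{"type":"number"}}}},"newtons":{"type":"number"}},"required":["plan"]}

```bash
mkdir -p pics; ls; cat > h.py <<'E'
import numpy as np,cv2
from cell import env
def cam(n,f=None):
    c=env.read_camera(n)
    if f: cv2.imwrite('pics/'+f,c['img'][:,:,::-1])
    return c
def ray(c,u,v):
    K=np.array(c['camera_matrix']);d=np.array([(u-K[0,2])/K[0,0],(v-K[1,2])/K[1,1]])
    s=d.copy()
    for _ in range(30): s=d/(1+c['k1']*(s@s))
    R=np.array(c['R']);return -R.T@np.array(c['t']),R.T@np.array([s[0],s[1],1])
def onz(c,u,v,z):
    o,d=ray(c,u,v);return o+d*(z-o[2])/d[2]
def proj(c,X):
    p=np.array(c['R'])@X+np.array(c['t']);s=p[:2]/p[2];s=s*(1+c['k1']*(s@s));K=np.array(c['camera_matrix'])
    return np.array([K[0,0]*s[0]+K[0,2],K[1,1]*s[1]+K[1,2]])
E
python3 - <<'E'
from h import *
import json
a=cam('scene','s0.png');b=cam('top','t0.png')
for c in(a,b):print(c['camera_matrix'],c['k1'],-np.array(c['R']).T@c['t'])
print(env.get_obs())
E
```

```text
pics
[[408.3342551    0.         279.88480672]
 [  0.         408.3342551  214.96904493]
 [  0.           0.           1.        ]] -0.03737814821111835 [ 0.01974021 -0.06765592  0.74802388]
[[397.61789016   0.         280.362703  ]
 [  0.         397.61789016 208.61986458]
 [  0.           0.           1.        ]] -0.015753976776074156 [0.37906283 0.39200914 1.02732606]
{'time_s': 0.1, 'qpos': array([73.7436063 , 18.43367621, -4.01617252, 83.16835424,  1.29548816,
       78.54306433, -3.26399951]), 'joint_velocities': array([ 0.01941169, -0.13829028, -0.13929127, -0.11336097, -0.00737409,
        0.01038687, -0.06108026]), 'effort': array([-3.19276214e-04, -4.92571843e+01, -4.06038919e-01, -3.13399351e+01,
       -6.42565079e-02,  3.95453547e-02,  8.14805230e-05]), 'tool_pos': array([ 0.19065483, -0.62120603,  0.40377973]), 'tool_rot': array([-1.79900172e+02,  5.90799715e-03,  1.70627093e+01]), 'force': array([0.67037299, 0.5021312 , 0.20496984]), 'wrist_torque': array([-0.00950415,  0.0194622 ,  0.01984321]), 'grasp_force': 0.0, 'grip_width': 0.08675200966025083}
```

View pics/s0.png

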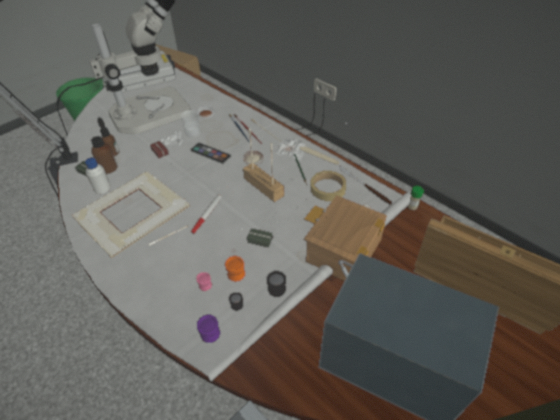

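View pics/t0.png

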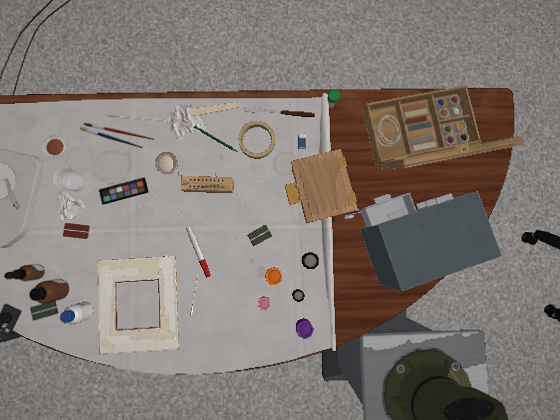

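```bash
python3 - <<'E'
from h import *
c=cam('top');im=c['img'][:,:,::-1]
cv2.imwrite('pics/t1.png',cv2.resize(im[80:350,230:410],None,fx=2.2*1,fy=2.2,interpolation=2))
for n,u,v,z in [('loupe',310,260,.042),('small black',298,295,.03),('case c',325,186,.083),('tab',292,192,.08),('base?',435,395,0),('tape',256,140,.025),('weight',260,235,.023),('eraser',302,141,.013),('tube',334,97,.062),('mk',297,113,.01),('mk2',200,252,.01),('bbl',362,232,.1),('bb2',378,285,.1),('bb3',500,255,.1),('bb4',487,195,.1)]:
  print(n,onz(c,u,v,z).round(3))
print(proj(c,np.array([0,0,0.])))
E
```

```text
loupe [0.346 0.289 0.042]
small black [0.26 0.32 0.03]
case c [0.523 0.251 0.083]
tab [0.51  0.331 0.08 ]
base? [-0.004 -0.022  0.   ]
tape [0.655 0.416 0.025]
weight [0.411 0.411 0.023]
eraser [0.654 0.296 0.013]
tube [0.752 0.216 0.062]
mk [0.73  0.307 0.01 ]
mk2 [0.372 0.564 0.01 ]
bbl [0.409 0.17  0.1  ]
bb2 [0.285 0.138 0.1  ]
bb3 [ 0.346 -0.158  0.1  ]
bb4 [ 0.49  -0.137  0.1  ]
[426.53349037 393.84599148]
```

View pics/t1.png

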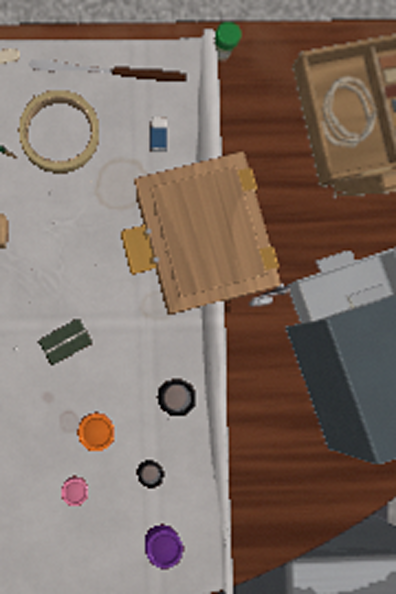

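```bash
python3 - <<'E'
from h import *
c=cam('top');im=c['img'];s=cam('scene')
P=lambda u,v,z:onz(c,230+u/2.2,80+v/2.2,z)
cr=np.array([P(136,179,.0835),P(171,313,.0835),P(279,284,.0835),P(243,153,.0835)])
print(cr.round(4));print([np.linalg.norm(cr[i]-cr[i-1]).round(4) for i in range(4)])
hsv=cv2.cvtColor(im,cv2.COLOR_RGB2HSV)
def blobs(m,roi):
  u0,v0,u1,v1=roi;q=np.zeros_like(m);q[v0:v1,u0:u1]=m[v0:v1,u0:u1]
  n,l,st,ce=cv2.connectedComponentsWithStats(q);i=1+np.argmax(st[1:,4]);return ce[i],st[i]
m=((hsv[...,0]>15)&(hsv[...,0]<30)&(hsv[...,1]>150)).astype('uint8')
ce,st=blobs(m,(278,175,306,212));print('tab',ce,st,onz(c,*ce,.0825))
m=(hsv[...,2]<60).astype('uint8')
m2,st=blobs(m,(297,246,325,275));print('loupe',m2,st,onz(c,*m2,.042))
def tri(a,b):
  o,d=ray(c,*a);p,e=ray(s,*b);A=np.stack([d,-e],1);t=np.linalg.lstsq(A,p-o,rcond=None)[0]
  return (o+d*t[0]).round(3),np.linalg.norm(o+d*t[0]-p-e*t[1]).round(4)
print('box',tri((362,232),(356,257)),tri((378,288),(330,318)),tri((485,193),(497,310)))
# case axes
x=(cr[2]+cr[3]-cr[0]-cr[1])[:2];x/=np.linalg.norm(x);y=(cr[0]+cr[3]-cr[1]-cr[2])[:2];y/=np.linalg.norm(y)
print(x,y,np.degrees(np.arctan2(x[1],x[0])),np.degrees(np.arctan2(y[1],y[0])),cr.mean(0))
E
```

```text
[[0.5846 0.329  0.0835]
 [0.4363 0.2953 0.0835]
 [0.4651 0.1761 0.0835]
 [0.6116 0.2095 0.0835]]
[np.float64(0.1225), np.float64(0.1521), np.float64(0.1227), np.float64(0.1503)]
tab [292.23555556 193.42222222] [285 182  16  23 225] [0.50657128 0.33020771 0.0825    ]
loupe [308.77570093 260.28971963] [301 253  17  16 107] [0.34489197 0.29159794 0.042     ]
box (array([0.408, 0.181, 0.148]), np.float64(0.0283)) (array([0.282, 0.147, 0.131]), np.float64(0.0378)) (array([ 0.484, -0.081,  0.191]), np.float64(0.0136))
[ 0.22741744 -0.97379736] [0.97504868 0.22199115] -76.85492660590081 12.826009930442261 [0.52437449 0.25247624 0.0835    ]
```

```bash
cat >> h.py <<'E'
from scipy.spatial.transform import Rotation as Ro
X=np.array([.225,-.974,0]);X/=np.linalg.norm(X);Y=np.array([-X[1],X[0],0]);Z=np.array([0,0,1.])
C=np.array([.525,.250,0]);H=C+.062*X+.077*Z
def rot(yaz,tilt=90,zaz=None):
    """tool y horizontal at azimuth yaz, tool z pointing yaz-90, tilt deg below horizontal"""
    a=np.radians(yaz);t=np.radians(tilt);y=np.array([np.cos(a),np.sin(a),0]);f=np.array([np.sin(a),-np.cos(a),0])
    z=f*np.cos(t)-Z*np.sin(t);return Ro.from_matrix(np.stack([np.cross(y,z),y,z],1))
def cur():
    o=env.get_obs();return np.array(o['tool_pos']),Ro.from_euler('xyz',o['tool_rot'],degrees=True),o
def delta(p,R,p0,R0):
    return (R0.inv().apply(p-p0)*100).round(2).tolist(),(R0.inv()*R).as_rotvec(degrees=True).round(1).tolist()
YA=np.degrees(np.arctan2(Y[1],Y[0]))
E
python3 - <<'E'
from h import *
p,R,o=cur()
for az,r,ya in [(-35,.6,-38),(5,.6,-8),(45,.66,YA)]:
  a=np.radians(az);q=np.array([r*np.cos(a),r*np.sin(a),.4]);S=rot(ya)
  print(q.round(3),delta(q,S,p,R));p,R=q,S
S=rot(YA,30)
for d,z in [(.26,.1),(.2,.05)]:
  q=H-d*X;q[2]=z;q=q-.182*S.as_matrix()[:,2];print(q.round(3),S.as_euler('xyz',degrees=True).round(1),delta(q,S,p,R));p,R=q,S
E
```

```text
[ 0.491 -0.344  0.4  ] ([36.89, -17.67, 0.44], [-0.0, -0.0, -34.9])
[0.598 0.052 0.4  ] ([37.78, -16.04, -0.0], [-0.0, 0.0, -30.0])
[0.467 0.467 0.4  ] ([39.21, -18.74, -0.0], [-0.0, 0.0, -21.0])
[0.445 0.596 0.191] [180.  60. 103.] ([13.14, 0.8, 20.9], [0.0, -60.0, 0.0])
[0.458 0.538 0.141] [180.  60. 103.] ([1.33, -0.0, 7.7], [0.0, 0.0, 0.0])
```

Request:
{"name": "servo_tool", "arguments": {
  "plan": [
    {"xyz": [18.5, -8.8, 0], "twist": [0, 0, -17], "jaw": 1},
    {"xyz": [36.9, -17.7, 0], "twist": [0, 0, -35], "jaw": 1},
    {"xyz": [36.9, -17.7, 0], "twist": [0, 0, -35], "jaw": 1},
    {"xyz": [36.9, -17.7, 0], "twist": [0, 0, -35], "jaw": 1},
    {"xyz": [36.9, -17.7, 0], "twist": [0, 0, -35], "jaw": 1},
    {"xyz": [36.9, -17.7, 0], "twist": [0, 0, -35], "jaw": 1},
    {"xyz": [36.9, -17.7, 0], "twist": [0, 0, -35], "jaw": 1},
    {"xyz": [36.9, -17.7, 0], "twist": [0, 0, -35], "jaw": 1},
    {"xyz": [36.9, -17.7, 0], "twist": [0, 0, -35], "jaw": 1},
    {"xyz": [36.9, -17.7, 0], "twist": [0, 0, -35], "jaw": 1}
  ]
}}

```text
time_s: 1.08
tool_pos: [0.4936, -0.3409, 0.405]
tool_rot: [180.0, -0.1, 52.2]
force: [-0.5, 0.4, -0.5]
grip_width: 0.0286
grasp_force: 0.0
```

Request:
{"name": "servo_tool", "arguments": {
  "plan": [
    {"xyz": [37.8, -16, 0], "twist": [0, 0, -30], "jaw": 1},
    {"xyz": [37.8, -16, 0], "twist": [0, 0, -30], "jaw": 1},
    {"xyz": [37.8, -16, 0], "twist": [0, 0, -30], "jaw": 1},
    {"xyz": [37.8, -16, 0], "twist": [0, 0, -30], "jaw": 1},
    {"xyz": [37.8, -16, 0], "twist": [0, 0, -30], "jaw": 1},
    {"xyz": [37.8, -16, 0], "twist": [0, 0, -30], "jaw": 1},
    {"xyz": [37.8, -16, 0], "twist": [0, 0, -30], "jaw": 1},
    {"xyz": [37.8, -16, 0], "twist": [0, 0, -30], "jaw": 1},
    {"xyz": [37.8, -16, 0], "twist": [0, 0, -30], "jaw": 1},
    {"xyz": [37.8, -16, 0], "twist": [0, 0, -30], "jaw": 1}
  ]
}}

```text
time_s: 1.92
tool_pos: [0.5977, 0.0557, 0.405]
tool_rot: [180.0, -0.0, 82.2]
force: [0.0, 0.3, -0.9]
grip_width: 0.0003
grasp_force: 0.0
```

Request:
{"name": "servo_tool", "arguments": {
  "plan": [
    {"xyz": [39.2, -18.7, 0], "twist": [0, 0, -21], "jaw": 1},
    {"xyz": [39.2, -18.7, 0], "twist": [0, 0, -21], "jaw": 1},
    {"xyz": [39.2, -18.7, 0], "twist": [0, 0, -21], "jaw": 1},
    {"xyz": [39.2, -18.7, 0], "twist": [0, 0, -21], "jaw": 1},
    {"xyz": [39.2, -18.7, 0], "twist": [0, 0, -21], "jaw": 1},
    {"xyz": [39.2, -18.7, 0], "twist": [0, 0, -21], "jaw": 1},
    {"xyz": [39.2, -18.7, 0], "twist": [0, 0, -21], "jaw": 1},
    {"xyz": [39.2, -18.7, 0], "twist": [0, 0, -21], "jaw": 1},
    {"xyz": [39.2, -18.7, 0], "twist": [0, 0, -21], "jaw": 1},
    {"xyz": [39.2, -18.7, 0], "twist": [0, 0, -21], "jaw": 1}
  ]
}}

```text
time_s: 2.75
tool_pos: [0.4714, 0.4513, 0.4046]
tool_rot: [180.0, 0.0, 103.0]
force: [0.3, -0.6, 0.6]
grip_width: 0.0003
grasp_force: 0.0
```

Request:
{"name": "servo_tool", "arguments": {
  "plan": [
    {"xyz": [14.7, 0.7, 10], "twist": [0, -60, 0], "jaw": 1},
    {"xyz": [14.7, 0.7, 10], "twist": [0, -60, 0], "jaw": 1},
    {"xyz": [14.7, 0.7, 10], "twist": [0, -60, 0], "jaw": 1},
    {"xyz": [14.7, 0.7, 10], "twist": [0, -60, 0], "jaw": 1},
    {"xyz": [14.7, 0.7, 10], "twist": [0, -60, 0], "jaw": 1},
    {"xyz": [14.7, 0.7, 10], "twist": [0, -60, 0], "jaw": 1},
    {"xyz": [14.7, 0.7, 10], "twist": [0, -60, 0], "jaw": 1},
    {"xyz": [14.7, 0.7, 10], "twist": [0, -60, 0], "jaw": 1},
    {"xyz": [14.7, 0.7, 10], "twist": [0, -60, 0], "jaw": 1},
    {"xyz": [14.7, 0.7, 10], "twist": [0, -60, 0], "jaw": 1}
  ]
}}

```text
time_s: 3.58
tool_pos: [0.4456, 0.5944, 0.3011]
tool_rot: [-179.5, 60.0, 103.5]
force: [0.4, -0.7, -2.3]
grip_width: 0.0004
grasp_force: 0.0
```

```bash
python3 - <<'E'
from h import *
p,R,o=cur();print(p,o['qpos'],o['force'])
S=rot(YA,30)
for d,z in [(.26,.1),(.2,.05)]:
  q=H-d*X;q[2]=z;q=q-.182*S.as_matrix()[:,2];print(q.round(3),delta(q,S,p,R));p,R=q,S
E
```

```text
[0.4456252  0.5943503  0.30112837] [-67.70324346  51.36238367   9.10946881  55.96819154  34.36800322
 117.37223275 -42.26639228] [ 0.40159677 -0.66810632 -2.25657502]
[0.445 0.596 0.191] ([9.65, 0.03, 5.32], [-0.1, -0.0, 0.2])
[0.458 0.538 0.141] ([1.33, -0.0, 7.7], [0.0, 0.0, 0.0])
```

```bash
python3 - <<'E'
from h import *
p,R,o=cur()
S=rot(YA,42)
for d,z in [(.24,.09),(.2,.045)]:
  q=H-d*X;q[2]=z;q=q-.182*S.as_matrix()[:,2];print(q.round(3),delta(q,S,p,R));p,R=q,S
E
```

```text
[0.454 0.555 0.212] ([5.73, 0.02, 7.95], [-0.1, 12.0, 0.2])
[0.463 0.516 0.167] ([0.67, 0.0, 5.98], [0.0, 0.0, 0.0])
```

Request:
{"name": "servo_tool", "arguments": {
  "plan": [
    {"xyz": [1, 0, 2], "twist": [0, 6, 0], "jaw": 1},
    {"xyz": [3, 0, 5], "twist": [0, 12, 0], "jaw": 1},
    {"xyz": [5.7, 0, 8], "twist": [0, 12, 0], "jaw": 1},
    {"xyz": [5.7, 0, 8], "twist": [0, 12, 0], "jaw": 1},
    {"xyz": [5.7, 0, 8], "twist": [0, 12, 0], "jaw": 1},
    {"xyz": [5.7, 0, 8], "twist": [0, 12, 0], "jaw": 1}
  ]
}}

```text
time_s: 4.08
tool_pos: [0.4546, 0.5562, 0.2152]
tool_rot: [-179.9, 47.7, 103.2]
force: [0.0, 0.2, 0.3]
grip_width: 0.0004
grasp_force: 0.0
```

```bash
python3 - <<'E'
from h import *
p,R,o=cur();print(p,o['qpos'],o['force'])
print('tip',(p+.182*R.as_matrix()[:,2]).round(4))
a=cam('scene');b=cam('top')
A=cv2.resize(a['img'][130:330,200:480],(800,571));cv2.imwrite('pics/s2.png',A[:,:,::-1])
E
```

```text
[0.45461627 0.55621039 0.2152244 ] [-63.45164802  47.97711016   5.27273353  67.9471747   27.78530306
 100.2892277  -49.5466402 ] [0.02889091 0.17519593 0.28579898]
tip [0.485  0.4251 0.0927]
```

View pics/s2.png

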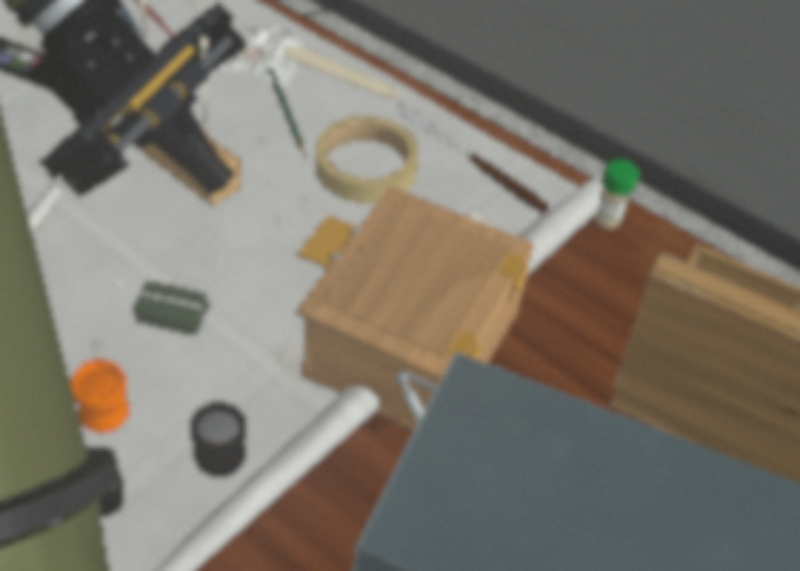

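```bash
python3 - <<'E'
from h import *
p,R,o=cur();S=rot(YA,42)
for d,z in [(.2,.04),(.145,.04)]:
  q=H-d*X;q[2]=z;q=q-.182*S.as_matrix()[:,2];print(q.round(3),delta(q,S,p,R))
# then arc from there, in tool axes
p,R=q,S
for th in np.radians([0,5,10,20,30,45,60,75,80,85,90,95,100,105,110,115]):
  u=-np.cos(th)*X+np.sin(th)*Z; n=-np.sin(th)*X-np.cos(th)*Z
  t=R.as_matrix()[:,2]; up=np.cross(Y,t); up=up if up[2]>0 else -up
  corner=.0095*up # rel. tip
  # candidate 1: tip corner touches underside at r=.142 ; candidate 2: tab end on finger
  # underside plane: H+ off*n, off=-0.0005
  k=H+.142*u+.000*n-corner
  if th<np.radians(42):
    E_=H+.158*u; k=E_+ .026*t-corner
  print(np.degrees(th).round(),'d,z',((k-H)@-X).round(4),k[2].round(4),delta(k-.182*t,S,p,R)[0])
E
```

```text
[0.463 0.516 0.162] ([1.22, -0.07, 6.74], [0.1, -0.4, 0.1])
[0.476 0.463 0.162] ([-2.49, -0.08, 10.8], [0.1, -0.4, 0.1])
0.0 d,z 0.145 0.0525 [-0.93, 0.0, -0.84]
5.0 d,z 0.1444 0.0663 [-1.99, 0.0, -1.72]
10.0 d,z 0.1426 0.08 [-3.13, 0.0, -2.5]
20.0 d,z 0.1355 0.1066 [-5.58, 0.0, -3.75]
30.0 d,z 0.1239 0.1315 [-8.22, 0.0, -4.55]
45.0 d,z 0.1068 0.1703 [-12.25, 0.0, -5.88]
60.0 d,z 0.0774 0.1929 [-15.89, 0.0, -5.21]
75.0 d,z 0.0431 0.2071 [-19.24, 0.0, -3.61]
80.0 d,z 0.031 0.2098 [-20.24, 0.0, -2.89]
85.0 d,z 0.0187 0.2114 [-21.19, 0.0, -2.09]
90.0 d,z 0.0064 0.2119 [-22.05, 0.0, -1.2]
95.0 d,z -0.006 0.2114 [-22.84, 0.0, -0.25]
100.0 d,z -0.0183 0.2098 [-23.54, 0.0, 0.77]
105.0 d,z -0.0304 0.2071 [-24.15, 0.0, 1.85]
110.0 d,z -0.0422 0.2034 [-24.67, 0.0, 2.98]
115.0 d,z -0.0537 0.1986 [-25.08, 0.0, 4.15]
```

Request:
{"name": "servo_tool", "arguments": {
  "plan": [
    {"xyz": [1.2, -0.1, 3], "twist": [0, 0, 0], "jaw": 1},
    {"xyz": [1.2, -0.1, 6.7], "twist": [0, 0, 0], "jaw": 1},
    {"xyz": [1.2, -0.1, 6.7], "twist": [0, 0, 0], "jaw": 1},
    {"xyz": [0, -0.1, 8.1], "twist": [0, 0, 0], "jaw": 1},
    {"xyz": [-1.3, -0.1, 9.5], "twist": [0, 0, 0], "jaw": 1},
    {"xyz": [-2.5, -0.1, 10.8], "twist": [0, 0, 0], "jaw": 1},
    {"xyz": [-2.5, -0.1, 10.8], "twist": [0, 0, 0], "jaw": 1},
    {"xyz": [-2.5, -0.1, 10.8], "twist": [0, 0, 0], "jaw": 1}
  ]
}}

```text
time_s: 4.85
tool_pos: [0.4766, 0.4609, 0.1616]
tool_rot: [179.9, 47.7, 102.9]
force: [0.3, 1.0, -0.2]
grip_width: 0.0004
grasp_force: 0.0
```

```bash
python3 - <<'E'
from h import *
p,R,o=cur();print(p,o['qpos'],o['force'])
t=p+.182*R.as_matrix()[:,2];print('tip d',((t-H)@-X),'y',(t-H)@Y,t[2])
a=cam('scene')
A=cv2.resize(a['img'][130:280,260:460],(800,600));cv2.imwrite('pics/s3.png',A[:,:,::-1])
E
```

```text
[0.47656328 0.46090966 0.16162169] [-59.63957026  44.20785373   6.46245794  81.68738836  29.673755
  89.0920198  -50.67910596] [ 0.30418371  0.99481081 -0.21215562]
tip d 0.14388172539979419 y 0.00033278562607032443 0.03902946854467074
```

View pics/s3.png

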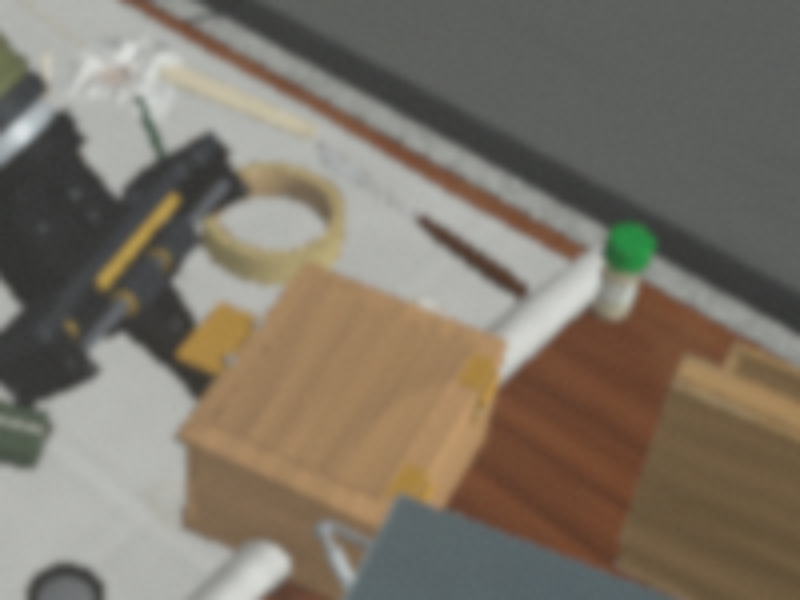

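The fingers now lie under the tab (crop ≈(175,345), tab at (218,340)), clear of the case front. I start the lift slowly.

Request:
{"name": "servo_tool", "arguments": {
  "plan": [
    {"xyz": [-0.5, 0, -0.4], "twist": [0, 0, 0], "jaw": 1},
    {"xyz": [-0.9, 0, -0.8], "twist": [0, 0, 0], "jaw": 1},
    {"xyz": [-1.3, 0, -1.1], "twist": [0, 0, 0], "jaw": 1},
    {"xyz": [-1.6, 0, -1.4], "twist": [0, 0, 0], "jaw": 1},
    {"xyz": [-2.0, 0, -1.7], "twist": [0, 0, 0], "jaw": 1},
    {"xyz": [-2.5, 0, -2.1], "twist": [0, 0, 0], "jaw": 1},
    {"xyz": [-3.1, 0, -2.5], "twist": [0, 0, 0], "jaw": 1},
    {"xyz": [-3.1, 0, -2.5], "twist": [0, 0, 0], "jaw": 1}
  ]
}}

```text
time_s: 5.57
tool_pos: [0.4759, 0.4593, 0.2014]
tool_rot: [-180.0, 47.6, 103.1]
force: [-1.8, 4.7, -2.7]
grip_width: 0.0005
grasp_force: 2.7
```

Request:
{"name": "servo_tool", "arguments": {
  "plan": [
    {"xyz": [-0.6, 0, -0.35], "twist": [0, 0, 0], "jaw": 1},
    {"xyz": [-1.2, 0, -0.65], "twist": [0, 0, 0], "jaw": 1},
    {"xyz": [-1.8, 0, -0.95], "twist": [0, 0, 0], "jaw": 1},
    {"xyz": [-2.45, 0, -1.25], "twist": [0, 0, 0], "jaw": 1},
    {"xyz": [-3.1, 0, -1.45], "twist": [0, 0, 0], "jaw": 1},
    {"xyz": [-3.8, 0, -1.65], "twist": [0, 0, 0], "jaw": 1},
    {"xyz": [-4.5, 0, -1.85], "twist": [0, 0, 0], "jaw": 1},
    {"xyz": [-5.1, 0, -2.05], "twist": [0, 0, 0], "jaw": 1},
    {"xyz": [-5.1, 0, -2.05], "twist": [0, 0, 0], "jaw": 1}
  ]
}}

```text
time_s: 6.32
tool_pos: [0.4803, 0.4403, 0.2526]
tool_rot: [-180.0, 47.6, 103.1]
force: [-1.7, 5.8, -1.6]
grip_width: 0.0008
grasp_force: 2.5
```

```bash
python3 - <<'E'
from h import *
a=cam('scene');b=cam('top')
A=cv2.resize(a['img'][110:280,230:460],None,fx=2.2,fy=2.2);B=cv2.resize(b['img'][100:270,260:390],None,fx=2.2,fy=2.2)
cv2.imwrite('pics/s4.png',np.hstack([A,B])[:,:,::-1])
p,R,o=cur();t=p+.182*R.as_matrix()[:,2];print('tip d',((t-H)@-X),'y',(t-H)@Y,t[2],o['force'],o['wrist_torque'])
E
```

```text
tip d 0.12330765248848095 y -0.0006360599240125967 0.12894266769060667 [-1.46343037  5.50240125 -0.25669376] [1.80909157 0.27211764 0.11210119]
```

View pics/s4.png

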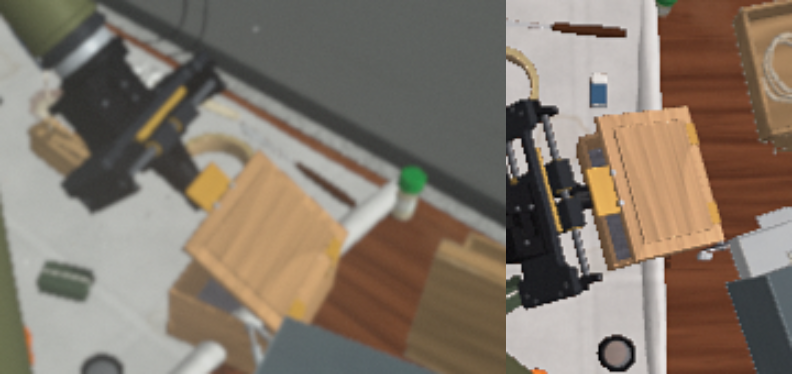

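The lid is up by about 30°, with the tab resting on the fingers (left pane (208,187), right pane (603,190)). I continue along the arc.

Request:
{"name": "servo_tool", "arguments": {
  "plan": [
    {"xyz": [-0.7, 0, -0.3], "twist": [0, 0, 0], "jaw": 1},
    {"xyz": [-1.5, 0, -0.6], "twist": [0, 0, 0], "jaw": 1},
    {"xyz": [-2.3, 0, -0.9], "twist": [0, 0, 0], "jaw": 1},
    {"xyz": [-3.1, 0, -1.15], "twist": [0, 0, 0], "jaw": 1},
    {"xyz": [-4.0, 0, -1.3], "twist": [0, 0, 0], "jaw": 1},
    {"xyz": [-4.8, 0, -1.25], "twist": [0, 0, 0], "jaw": 1},
    {"xyz": [-5.5, 0, -1.15], "twist": [0, 0, 0], "jaw": 1},
    {"xyz": [-6.3, 0, -1.0], "twist": [0, 0, 0], "jaw": 1},
    {"xyz": [-7.0, 0, -0.85], "twist": [0, 0, 0], "jaw": 1},
    {"xyz": [-7.7, 0, -0.65], "twist": [0, 0, 0], "jaw": 1}
  ]
}}

```text
time_s: 7.25
tool_pos: [0.4913, 0.3935, 0.3129]
tool_rot: [-179.9, 47.7, 103.2]
force: [-1.1, 2.8, -5.3]
grip_width: 0.0006
grasp_force: 2.4
```

Request:
{"name": "servo_tool", "arguments": {
  "plan": [
    {"xyz": [-0.7, 0, 0.3], "twist": [0, 0, 0], "jaw": 1},
    {"xyz": [-1.4, 0, 0.6], "twist": [0, 0, 0], "jaw": 1},
    {"xyz": [-2.1, 0, 0.9], "twist": [0, 0, 0], "jaw": 1},
    {"xyz": [-2.7, 0, 1.2], "twist": [0, 0, 0], "jaw": 1},
    {"xyz": [-3.3, 0, 1.6], "twist": [0, 0, 0], "jaw": 1},
    {"xyz": [-3.3, 0, 1.6], "twist": [0, 0, 0], "jaw": 1}
  ]
}}

```text
time_s: 7.75
tool_pos: [0.5, 0.3588, 0.3272]
tool_rot: [-180.0, 47.8, 102.9]
force: [-1.5, 1.9, -1.7]
grip_width: 0.0002
grasp_force: 1.2
```

```bash
cat >> h.py <<'E'
def tabang(f=None):
    "lid angle: yellow tab centroid in both views vs. arc of tab centre (143 from hinge)"
    out=[]
    for n in('scene','top'):
        c=cam(n);hs=cv2.cvtColor(c['img'],cv2.COLOR_RGB2HSV)
        m=((hs[...,0]>14)&(hs[...,0]<30)&(hs[...,1]>140)&(hs[...,2]>70)).astype('uint8')
        k,l,st,ce=cv2.connectedComponentsWithStats(m)
        ths=np.radians(np.arange(0,130,1.))
        pr=np.array([proj(c,H+.143*(-np.cos(t)*X+np.sin(t)*Z)) for t in ths])
        for i in range(1,k):
            if st[i,4]>8:
                d=np.linalg.norm(pr-ce[i],axis=1);j=d.argmin()
                if d[j]<9: out.append((n,ce[i].round(1).tolist(),int(st[i,4]),float(np.degrees(ths[j]).round()),float(d[j].round(1))))
        if f: cv2.imwrite(f'pics/{f}_{n}.png',c['img'][:,:,::-1])
    return out
E
python3 - <<'E'
from h import *
p,R,o=cur();t=p+.182*R.as_matrix()[:,2];print('tip d',((t-H)@-X),'y',(t-H)@Y,t[2],o['force'],o['qpos'])
print(tabang('a'))
a=cv2.imread('pics/a_scene.png');b=cv2.imread('pics/a_top.png')
cv2.imwrite('pics/s5.png',np.hstack([cv2.resize(a[80:280,230:460],None,fx=2,fy=2),cv2.resize(b[80:280,230:390],None,fx=2,fy=2)]))
E
```

```text
tip d 0.038728707486782615 y -0.00010969081363602191 0.20503335876329137 [-1.5037738   1.92276809 -1.73831171] [-55.80424356  27.30155151   9.46548461  87.71398146  34.09747482
  94.70784371 -39.68587052]
[('scene', [370.8, 186.9], 164, 78.0, 0.9), ('top', [349.1, 170.9], 55, 78.0, 0.4), ('top', [326.5, 180.9], 27, 57.0, 2.5)]
```

View pics/s5.png

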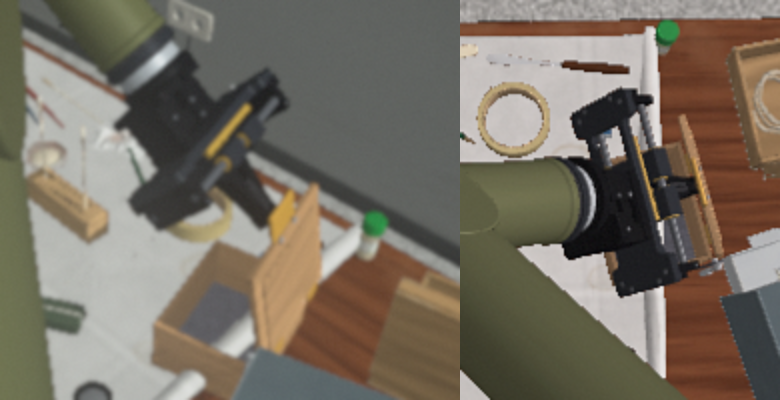

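The lid is at 78° in both views (tab at scene (371,187), top (349,171)). From here I use small steps and check after each.

Request:
{"name": "servo_tool", "arguments": {
  "plan": [
    {"xyz": [-0.4, 0, 0.25], "twist": [0, 0, 0], "jaw": 1},
    {"xyz": [-0.8, 0, 0.55], "twist": [0, 0, 0], "jaw": 1},
    {"xyz": [-1.1, 0, 0.8], "twist": [0, 0, 0], "jaw": 1},
    {"xyz": [-1.1, 0, 0.8], "twist": [0, 0, 0], "jaw": 1}
  ]
}}

```text
time_s: 8.18
tool_pos: [0.5026, 0.3466, 0.3293]
tool_rot: [-179.9, 47.8, 103.0]
force: [-0.2, 1.8, 0.1]
grip_width: 0.0006
grasp_force: 0.9
```

```bash
cat > ck.py <<'E'
from h import *
p,R,o=cur();T=R.as_matrix();t=p+.182*T[:,2];k=t-.0095*T[:,0]-H
print('tip d',((t-H)@-X).round(4),t[2].round(4),'corner th',np.degrees(np.arctan2(k[2],-k@X)).round(1),'r',np.hypot(k[2],k@X).round(3),o['force'].round(2),o['time_s'])
print(tabang())
E
python3 ck.py
```

```text
tip d 0.0264 0.2071 corner th 81.7 r 0.139 [-0.23  1.78  0.08] 8.1833
[('scene', [377.2, 188.7], 135, 83.0, 0.8), ('top', [355.4, 168.7], 88, 83.0, 1.0), ('top', [333.3, 179.5], 26, 63.0, 3.3)]
```

Request:
{"name": "servo_tool", "arguments": {
  "plan": [
    {"xyz": [-0.35, 0, 0.3], "twist": [0, 0, 0], "jaw": 1},
    {"xyz": [-0.65, 0, 0.6], "twist": [0, 0, 0], "jaw": 1},
    {"xyz": [-0.65, 0, 0.6], "twist": [0, 0, 0], "jaw": 1}
  ]
}}

```text
time_s: 8.53
tool_pos: [0.5046, 0.3381, 0.33]
tool_rot: [-179.9, 47.8, 103.0]
force: [-0.5, 1.2, 0.7]
grip_width: 0.0001
grasp_force: 0.7
```

```bash
python3 ck.py
```

```text
tip d 0.0177 0.2077 corner th 85.3 r 0.138 [-0.54  1.16  0.69] 8.5333
[('scene', [381.6, 190.0], 117, 87.0, 0.7), ('top', [359.7, 167.4], 115, 87.0, 1.0), ('top', [337.7, 177.7], 26, 67.0, 2.8)]
```

Request:
{"name": "servo_tool", "arguments": {
  "plan": [
    {"xyz": [-0.35, 0, 0.35], "twist": [0, 0, 0], "jaw": 1},
    {"xyz": [-0.65, 0, 0.65], "twist": [0, 0, 0], "jaw": 1},
    {"xyz": [-0.65, 0, 0.65], "twist": [0, 0, 0], "jaw": 1}
  ]
}}

```text
time_s: 8.88
tool_pos: [0.5066, 0.3291, 0.3301]
tool_rot: [-179.9, 47.8, 103.1]
force: [-0.0, 0.6, 0.2]
grip_width: 0.0006
grasp_force: 0.5
```

```bash
python3 ck.py
```

```text
tip d 0.0084 0.2078 corner th 89.2 r 0.138 [-0.05  0.62  0.22] 8.8833
[('scene', [386.2, 192.2], 93, 91.0, 0.7), ('top', [364.1, 166.4], 135, 91.0, 1.0), ('top', [342.3, 176.1], 24, 71.0, 2.7)]
```

Request:
{"name": "servo_tool", "arguments": {
  "plan": [
    {"xyz": [-0.35, 0, 0.4], "twist": [0, 0, 0], "jaw": 1},
    {"xyz": [-0.35, 0, 0.4], "twist": [0, 0, 0], "jaw": 1},
    {"xyz": [-0.35, 0, 0.4], "twist": [0, 0, 0], "jaw": 1}
  ]
}}

```text
time_s: 9.23
tool_pos: [0.5075, 0.3246, 0.3299]
tool_rot: [-179.9, 47.8, 103.1]
force: [0.6, 0.5, 0.9]
grip_width: 0.0005
grasp_force: 0.4
```

```bash
python3 ck.py
```

```text
tip d 0.0039 0.2075 corner th 91.0 r 0.138 [0.63 0.46 0.95] 9.2333
[('scene', [388.7, 192.7], 91, 92.0, 0.8), ('top', [366.3, 166.0], 151, 93.0, 0.9), ('top', [344.6, 175.3], 23, 73.0, 2.5)]
```

Request:
{"name": "servo_tool", "arguments": {
  "plan": [
    {"xyz": [-0.25, 0, 0.3], "twist": [0, 0, 0], "jaw": 1},
    {"xyz": [-0.25, 0, 0.3], "twist": [0, 0, 0], "jaw": 1},
    {"xyz": [-0.25, 0, 0.3], "twist": [0, 0, 0], "jaw": 1}
  ]
}}

```text
time_s: 9.58
tool_pos: [0.5083, 0.321, 0.3297]
tool_rot: [-179.9, 47.7, 103.1]
force: [-0.4, 0.8, -0.4]
grip_width: 0.0004
grasp_force: 0.3
```

```bash
python3 ck.py
```

```text
tip d 0.0003 0.2074 corner th 92.5 r 0.138 [-0.45  0.77 -0.4 ] 9.5833
[('scene', [391.0, 193.2], 81, 94.0, 1.1), ('top', [368.0, 165.6], 159, 94.0, 0.8), ('top', [346.9, 176.1], 21, 75.0, 4.0)]
```

Request:
{"name": "servo_tool", "arguments": {
  "plan": [
    {"xyz": [-0.3, 0, 0.4], "twist": [0, 0, 0], "jaw": 1},
    {"xyz": [-0.3, 0, 0.4], "twist": [0, 0, 0], "jaw": 1},
    {"xyz": [-0.3, 0, 0.4], "twist": [0, 0, 0], "jaw": 1}
  ]
}}

```text
time_s: 9.93
tool_pos: [0.5095, 0.316, 0.3293]
tool_rot: [-179.9, 47.8, 103.1]
force: [-0.4, 0.6, 0.6]
grip_width: 0.0004
grasp_force: 0.2
```

```bash
python3 ck.py
```

```text
tip d -0.005 0.2069 corner th 94.7 r 0.137 [-0.42  0.6   0.65] 9.9333
[('scene', [393.9, 193.9], 65, 96.0, 1.7), ('top', [370.4, 165.1], 170, 96.0, 0.9), ('top', [349.4, 175.1], 23, 77.0, 3.7)]
```

Request:
{"name": "servo_tool", "arguments": {
  "plan": [
    {"xyz": [-0.3, 0, 0.45], "twist": [0, 0, 0], "jaw": 1},
    {"xyz": [-0.3, 0, 0.45], "twist": [0, 0, 0], "jaw": 1},
    {"xyz": [-0.3, 0, 0.45], "twist": [0, 0, 0], "jaw": 1}
  ]
}}

```text
time_s: 10.28
tool_pos: [0.5107, 0.3107, 0.3285]
tool_rot: [-179.9, 47.8, 103.1]
force: [-0.7, 0.3, 1.4]
grip_width: 0.0004
grasp_force: 0.0
```

```bash
python3 ck.py
```

```text
tip d -0.0104 0.2061 corner th 97.0 r 0.137 [-0.72  0.34  1.37] 10.2833
[('scene', [396.5, 195.7], 56, 98.0, 1.4), ('top', [372.9, 164.4], 178, 99.0, 1.0), ('top', [351.6, 173.4], 24, 79.0, 2.7)]
```

Grasp force has reached 0, so it is close to or past balance. I wait and watch whether it runs ahead.

Request:
{"name": "servo_tool", "arguments": {
  "plan": [
    {"xyz": [0, 0, 0], "twist": [0, 0, 0], "jaw": 1},
    {"xyz": [0, 0, 0], "twist": [0, 0, 0], "jaw": 1},
    {"xyz": [0, 0, 0], "twist": [0, 0, 0], "jaw": 1},
    {"xyz": [0, 0, 0], "twist": [0, 0, 0], "jaw": 1}
  ]
}}

```text
time_s: 10.72
tool_pos: [0.5105, 0.3114, 0.3285]
tool_rot: [-179.9, 47.7, 103.2]
force: [0.5, 0.6, -0.8]
grip_width: 0.0005
grasp_force: 0.1
```

```bash
python3 ck.py
```

```text
tip d -0.0096 0.2061 corner th 96.7 r 0.137 [ 0.51  0.63 -0.84] 10.7167
[('scene', [396.2, 195.3], 60, 98.0, 1.5), ('top', [372.9, 164.5], 171, 99.0, 0.8), ('top', [351.9, 175.5], 19, 79.0, 4.8)]
```

Request:
{"name": "servo_tool", "arguments": {
  "plan": [
    {"xyz": [-0.25, 0, 0.4], "twist": [0, 0, 0], "jaw": 1},
    {"xyz": [-0.25, 0, 0.4], "twist": [0, 0, 0], "jaw": 1},
    {"xyz": [-0.25, 0, 0.4], "twist": [0, 0, 0], "jaw": 1},
    {"xyz": [-0.25, 0, 0.4], "twist": [0, 0, 0], "jaw": 1}
  ]
}}

```text
time_s: 11.15
tool_pos: [0.5117, 0.3066, 0.3276]
tool_rot: [-179.9, 47.7, 103.1]
force: [-1.6, -0.8, -0.0]
grip_width: 0.0006
grasp_force: 0.0
```

```bash
python3 ck.py
```

```text
tip d -0.0146 0.2052 corner th 98.8 r 0.137 [-1.64 -0.8  -0.03] 11.15
[('scene', [400.9, 194.5], 32, 101.0, 4.4), ('top', [375.2, 164.0], 196, 101.0, 0.7), ('top', [354.1, 174.2], 21, 81.0, 4.1)]
```

Request:
{"name": "servo_tool", "arguments": {
  "plan": [
    {"xyz": [0, 0, 0], "twist": [0, 0, 0], "jaw": 1},
    {"xyz": [0, 0, 0], "twist": [0, 0, 0], "jaw": 1},
    {"xyz": [0, 0, 0], "twist": [0, 0, 0], "jaw": 1},
    {"xyz": [0, 0, 0], "twist": [0, 0, 0], "jaw": 1},
    {"xyz": [0, 0, 0], "twist": [0, 0, 0], "jaw": 1}
  ]
}}

```text
time_s: 11.67
tool_pos: [0.5115, 0.3069, 0.3277]
tool_rot: [-179.9, 47.7, 103.2]
force: [0.4, -0.0, -0.1]
grip_width: 0.0005
grasp_force: 0.0
```

```bash
python3 ck.py
```

```text
tip d -0.0142 0.2052 corner th 98.7 r 0.137 [ 0.39 -0.04 -0.14] 11.6667
[('scene', [401.1, 194.2], 33, 101.0, 4.7), ('top', [375.3, 164.2], 200, 101.0, 0.6), ('top', [354.2, 174.7], 19, 81.0, 4.6)]
```

Request:
{"name": "servo_tool", "arguments": {
  "plan": [
    {"xyz": [-0.15, 0, 0.25], "twist": [0, 0, 0], "jaw": 1},
    {"xyz": [-0.15, 0, 0.25], "twist": [0, 0, 0], "jaw": 1},
    {"xyz": [-0.15, 0, 0.25], "twist": [0, 0, 0], "jaw": 1},
    {"xyz": [-0.15, 0, 0.25], "twist": [0, 0, 0], "jaw": 1},
    {"xyz": [-0.15, 0, 0.25], "twist": [0, 0, 0], "jaw": 1}
  ]
}}

```text
time_s: 12.18
tool_pos: [0.5122, 0.304, 0.3271]
tool_rot: [-179.9, 47.7, 103.2]
force: [0.3, 0.7, -0.1]
grip_width: 0.0003
grasp_force: 0.0
```

```bash
python3 ck.py
```

```text
tip d -0.0172 0.2047 corner th 99.9 r 0.137 [ 0.32  0.74 -0.06] 12.1833
[('scene', [406.7, 197.8], 45, 105.0, 4.4), ('top', [381.7, 162.9], 234, 107.0, 0.5), ('top', [355.2, 173.2], 20, 82.0, 3.4)]
```

Request:
{"name": "servo_tool", "arguments": {
  "plan": [
    {"xyz": [0, 0, 0], "twist": [0, 0, 0], "jaw": 1},
    {"xyz": [0, 0, 0], "twist": [0, 0, 0], "jaw": 1},
    {"xyz": [0, 0, 0], "twist": [0, 0, 0], "jaw": 1}
  ]
}}

```text
time_s: 12.53
tool_pos: [0.5122, 0.3041, 0.3271]
tool_rot: [-179.9, 47.7, 103.2]
force: [-0.4, 0.8, 0.1]
grip_width: 0.0004
grasp_force: 0.0
```

```bash
python3 ck.py
```

```text
tip d -0.0171 0.2047 corner th 99.9 r 0.137 [-0.44  0.8   0.12] 12.5333
[('scene', [408.6, 203.0], 61, 108.0, 1.4), ('top', [382.5, 162.8], 258, 108.0, 0.4), ('top', [355.2, 173.1], 23, 82.0, 3.3)]
```

Request:
{"name": "servo_tool", "arguments": {
  "plan": [
    {"xyz": [0, 0, -3], "twist": [0, 0, 0], "jaw": 1},
    {"xyz": [0, 0, -7], "twist": [0, 0, 0], "jaw": 1},
    {"xyz": [0, 0, -11], "twist": [0, 7, 0], "jaw": 1},
    {"xyz": [0, 0, -14], "twist": [0, 14, 0], "jaw": 1},
    {"xyz": [0, 0, -14], "twist": [0, 48, 0], "jaw": 0.2},
    {"xyz": [0, 0, -14], "twist": [0, 48, 0], "jaw": 0.2},
    {"xyz": [0, 0, -14], "twist": [0, 48, 0], "jaw": 0.2},
    {"xyz": [0, 0, -14], "twist": [0, 48, 0], "jaw": 0.2},
    {"xyz": [0, 0, -14], "twist": [0, 48, 0], "jaw": 0.2},
    {"xyz": [0, 0, -14], "twist": [0, 48, 0], "jaw": 0.2}
  ]
}}

```text
time_s: 13.47
tool_pos: [0.4901, 0.4027, 0.4223]
tool_rot: [180.0, -0.4, 102.8]
force: [0.8, -0.3, 0.2]
grip_width: 0.0327
grasp_force: 0.0
```

```bash
python3 - <<'E'
from h import *
print(tabang())
c=cam('top');im=cv2.imread('pics/t0.png');g=im.max(2)
for th in(70,90,110):
  m=np.zeros_like(g);m[246:276,296:326]=(g<th)[246:276,296:326]
  k,l,st,ce=cv2.connectedComponentsWithStats(m);i=1+np.argmax(st[1:,4])
  ct=cv2.findContours((l==i).astype('uint8'),0,1)[0][0];u,r=cv2.minEnclosingCircle(ct)
  print(th,u,r,onz(c,*u,.042),onz(c,*u,.021), 2*(r+.5)/397.6*.985)
s=cam('scene');im=cv2.imread('pics/s0.png');g=im.max(2)
m=np.zeros_like(g);m[262:303,262:294]=(g<80)[262:303,262:294]
k,l,st,ce=cv2.connectedComponentsWithStats(m);i=1+np.argmax(st[1:,4]);print(st[i],ce[i])
for z in(.0,.021,.042):print(z,proj(s,np.array([.346,.289,z])))
L=np.array([.346,.289,0]);p,R,o=cur()
for S,q in [(rot(YA),L+[0,0,.36])]:print(delta(q,S,p,R),q,p)
E
```

```text
[('scene', [409.5, 202.0], 50, 109.0, 2.5), ('top', [382.5, 162.8], 256, 108.0, 0.4)]
70 (309.73077392578125, 260.1153869628906) 8.758015632629395 [0.34525291 0.28922208 0.042     ] [0.34453233 0.28703141 0.021     ] 0.045870952706941415
90 (309.9444580078125, 260.1111145019531) 8.945220947265625 [0.34524868 0.28869328 0.042     ] [0.34452801 0.28649134 0.021     ] 0.04679850419042575
110 (309.9444580078125, 260.1111145019531) 8.945220947265625 [0.34524868 0.28869328 0.042     ] [0.34452801 0.28649134 0.021     ] 0.04679850419042575
[267 271  19  26 285] [275.94736842 284.43859649]
0.0 [276.86838236 288.59225514]
0.021 [276.63303935 283.12414809]
0.042 [276.38912383 277.45480094]
([-8.12, -16.52, 6.1], [-0.1, -0.1, 0.1]) [0.346 0.289 0.36 ] [0.48853747 0.40547726 0.42087473]
```

Request:
{"name": "servo_tool", "arguments": {
  "plan": [
    {"xyz": [-8.2, -16.6, 8], "twist": [0, 0, 0], "jaw": 0.15},
    {"xyz": [-8.2, -16.6, 8], "twist": [0, 0, 0], "jaw": 0.15},
    {"xyz": [-8.2, -16.6, 8], "twist": [0, 0, 0], "jaw": 0.15},
    {"xyz": [-8.2, -16.6, 8], "twist": [0, 0, 0], "jaw": 0.15},
    {"xyz": [-8.2, -16.6, 8], "twist": [0, 0, 0], "jaw": 0.15},
    {"xyz": [-8.2, -16.6, 8], "twist": [0, 0, 0], "jaw": 0.15},
    {"xyz": [-8.2, -16.6, 8], "twist": [0, 0, 0], "jaw": 0.15},
    {"xyz": [-8.2, -16.6, 8], "twist": [0, 0, 0], "jaw": 0.15}
  ]
}}

```text
time_s: 14.33
tool_pos: [0.3458, 0.2889, 0.3418]
tool_rot: [180.0, -0.3, 103.2]
force: [0.1, 0.2, 0.9]
grip_width: 0.0734
grasp_force: 0.0
```

```bash
python3 - <<'E'
from h import *
p,R,o=cur();print(p,o['qpos'],o['grip_width'])
L=np.array([.345,.288,.191]);print(delta(L,rot(YA),p,R))
a=cam('scene');b=cam('top')
cv2.imwrite('pics/s6.png',np.hstack([cv2.resize(a['img'][190:340,200:400],None,fx=2,fy=2),cv2.resize(b['img'][130:280,230:410],None,fx=2,fy=2)])[:,:,::-1])
E
```

```text
[0.34580754 0.28891244 0.34181935] [-4.56108024e+01 -3.51726283e+00  2.36587744e+00  1.15018229e+02
 -8.91281281e-02  6.83476662e+01 -3.00523068e+01] 0.07336368892701012
([-0.14, -0.1, 15.08], [0.0, -0.3, 0.2])
```

View pics/s6.png

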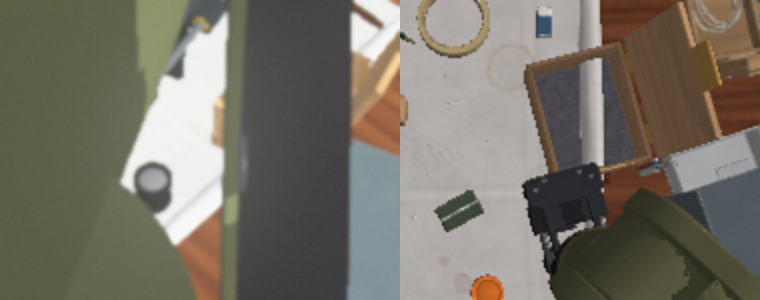

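```bash
python3 - <<'E'
from h import *
b=cam('top')
cv2.imwrite('pics/t7.png',cv2.resize(b['img'][140:225,280:360],None,fx=7,fy=7,interpolation=2)[:,:,::-1])
for u,v in[(321,165),(330,165),(321,190),(332,190),(326,180)]:
  for z in(.0115,.035):
    q=onz(b,u,v,z)-C;print(u,v,z,(q@X).round(3),(q@Y).round(3))
# inner floor candidates
for cx,cy in[(-.036,0),(-.03,0),(.03,0),(0,.0)]: print(cx,cy,proj(b,C+cx*X+cy*Y+.0115*Z))
E
```

```text
321 165 0.0115 0.016 0.062
321 165 0.035 0.012 0.058
330 165 0.0115 0.039 0.056
330 165 0.035 0.034 0.053
321 190 0.0115 -0.001 -0.001
321 190 0.035 -0.005 -0.004
332 190 0.0115 0.027 -0.008
332 190 0.035 0.022 -0.011
326 180 0.0115 0.018 0.021
326 180 0.035 0.014 0.018
-0.036 0 [307.86421145 192.79309468]
-0.03 0 [310.1006917  192.22591188]
0.03 0 [332.38037828 186.57618344]
0 0.0 [321.26001611 189.39599083]
```

View pics/t7.png

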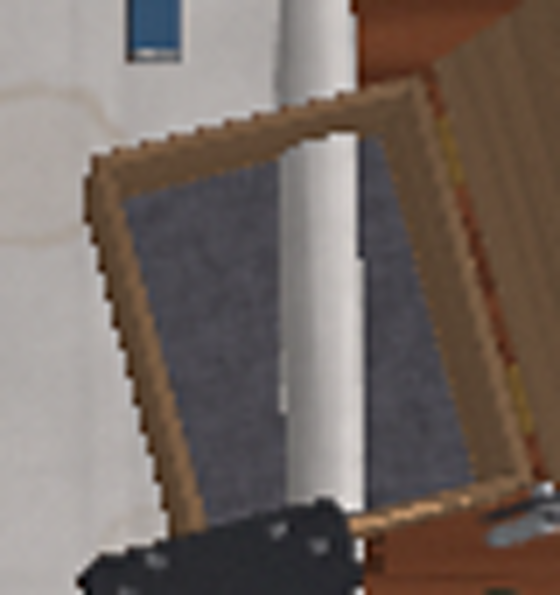

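The case is open with its floor visible (crop ≈(230,330)). The white rolled edge of the sheet crosses it (cols 280–365), so I'll set the loupe to its left. Loupe candidates are the black one at top (310,260) and a smaller black one at (298,295). The larger, waisted one at (310,260) fits, as the enlarged t1 crop shows. I descend on it.

Request:
{"name": "servo_tool", "arguments": {
  "plan": [
    {"xyz": [-0.1, -0.1, 3.5], "twist": [0, 0, 0], "jaw": 0.15},
    {"xyz": [-0.1, -0.1, 7], "twist": [0, 0, 0], "jaw": 0.15},
    {"xyz": [-0.1, -0.1, 10], "twist": [0, 0, 0], "jaw": 0.15},
    {"xyz": [-0.1, -0.1, 12.5], "twist": [0, 0, 0], "jaw": 0.15},
    {"xyz": [-0.1, -0.1, 14], "twist": [0, 0, 0], "jaw": 0.15},
    {"xyz": [-0.1, -0.1, 15], "twist": [0, 0, 0], "jaw": 0.15},
    {"xyz": [-0.1, -0.1, 15], "twist": [0, 0, 0], "jaw": 0.15}
  ]
}}

```text
time_s: 15.07
tool_pos: [0.3444, 0.2874, 0.1894]
tool_rot: [-179.8, -0.2, 103.1]
force: [-0.8, -0.9, 1.1]
grip_width: 0.0742
grasp_force: 0.0
```

Request:
{"name": "servo_tool", "arguments": {
  "plan": [
    {"xyz": [0, 0, 0], "twist": [0, 0, 0], "jaw": 0.3},
    {"xyz": [0, 0, 0], "twist": [0, 0, 0], "jaw": 0.45},
    {"xyz": [0, 0, 0], "twist": [0, 0, 0], "jaw": 0.55},
    {"xyz": [0, 0, 0], "twist": [0, 0, 0], "jaw": 0.7},
    {"xyz": [0, 0, 0], "twist": [0, 0, 0], "jaw": 0.8},
    {"xyz": [0, 0, 0], "twist": [0, 0, 0], "jaw": 0.8},
    {"xyz": [0, 0, 0], "twist": [0, 0, 0], "jaw": 0.8}
  ],
  "newtons": 10
}}

```text
time_s: 15.65
tool_pos: [0.3446, 0.2875, 0.1916]
tool_rot: [-180.0, -0.3, 103.1]
force: [0.8, -0.7, 2.9]
grip_width: 0.0406
grasp_force: 10.0
```

Request:
{"name": "servo_tool", "arguments": {
  "plan": [
    {"xyz": [0, 0, -1], "twist": [0, 0, 0], "jaw": 0.8},
    {"xyz": [0, 0, -3], "twist": [0, 0, 0], "jaw": 0.8},
    {"xyz": [0, 0, -6], "twist": [0, 0, 0], "jaw": 0.8},
    {"xyz": [0, 0, -9], "twist": [0, 0, 0], "jaw": 0.8},
    {"xyz": [0, 0, -12], "twist": [0, 0, 0], "jaw": 0.8},
    {"xyz": [0, 0, -14], "twist": [0, 0, 0], "jaw": 0.8},
    {"xyz": [0, 0, -14], "twist": [0, 0, 0], "jaw": 0.8}
  ]
}}

```text
time_s: 16.23
tool_pos: [0.3459, 0.2876, 0.3364]
tool_rot: [179.6, -0.5, 103.1]
force: [0.7, -0.3, -0.7]
grip_width: 0.0406
grasp_force: 10.0
```

```bash
python3 - <<'E'
from h import *
p,R,o=cur();print(p,o['grip_width'],o['grasp_force'])
q=C-.028*X+.022*Y+.33*Z
print(q,delta(q,rot(YA),p,R),tabang())
E
```

```text
[0.34589912 0.28764747 0.33644945] 0.04063764859838703 10.000100948224144
[0.54013329 0.28223327 0.33      ] ([-4.92, 18.79, 0.72], [0.4, -0.5, 0.1]) [('scene', [408.2, 203.4], 52, 108.0, 0.9), ('top', [382.4, 162.7], 260, 108.0, 0.5)]
```

Request:
{"name": "servo_tool", "arguments": {
  "plan": [
    {"xyz": [-0.8, 3, 0], "twist": [0, 0, 0], "jaw": 0.8},
    {"xyz": [-1.7, 6.5, 0], "twist": [0, 0, 0], "jaw": 0.8},
    {"xyz": [-2.6, 10, 0.3], "twist": [0, 0, 0], "jaw": 0.8},
    {"xyz": [-3.5, 13.5, 0.5], "twist": [0, 0, 0], "jaw": 0.8},
    {"xyz": [-4.4, 17, 0.7], "twist": [0, 0, 0], "jaw": 0.8},
    {"xyz": [-4.9, 18.8, 0.7], "twist": [0, 0, 0], "jaw": 0.8},
    {"xyz": [-4.9, 18.8, 0.7], "twist": [0, 0, 0], "jaw": 0.8},
    {"xyz": [-4.9, 18.8, 0.7], "twist": [0, 0, 0], "jaw": 0.8}
  ]
}}

```text
time_s: 17.0
tool_pos: [0.5391, 0.2808, 0.3211]
tool_rot: [-179.7, -0.2, 103.0]
force: [0.6, 0.5, -1.0]
grip_width: 0.0406
grasp_force: 10.0
```

```bash
python3 - <<'E'
from h import *
p,R,o=cur();q=p-C;print(p,o['tool_rot'],q@X,q@Y,o['force'])
a=cam('scene','s8.png');b=cam('top')
cv2.imwrite('pics/s8.png',np.hstack([cv2.resize(a['img'][100:280,260:450],None,fx=2.2,fy=2.2),cv2.resize(b['img'][110:290,260:420],None,fx=2.2,fy=2.2)])[:,:,::-1])
print(delta(C-.028*X+.022*Y+.215*Z,rot(YA),p,R))
E
```

```text
[0.53913964 0.28075632 0.32105553] [-1.79671886e+02 -1.70487614e-01  1.02968216e+02] -0.026784596498099104 0.020699414296406156 [ 0.60109042  0.50802317 -0.97222021]
([0.09, 0.19, 10.6], [-0.3, -0.2, -0.0])
```

View pics/s8.png

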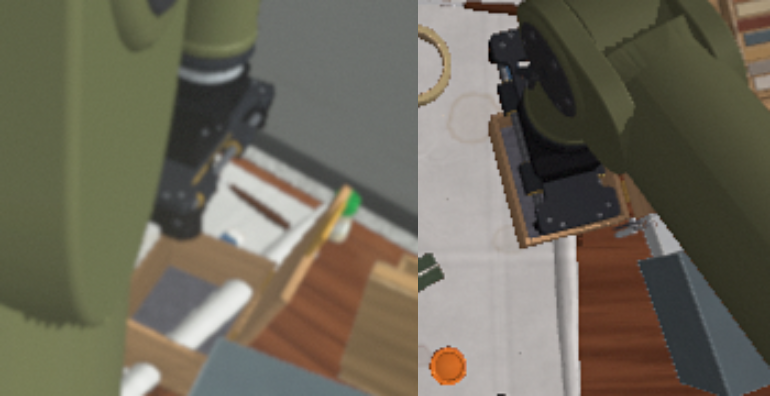

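Loupe is held above the left half of the case, clear of the roll and lid. I lower it.

Request:
{"name": "servo_tool", "arguments": {
  "plan": [
    {"xyz": [0.1, 0.1, 2], "twist": [0, 0, 0], "jaw": 0.8},
    {"xyz": [0.1, 0.1, 4], "twist": [0, 0, 0], "jaw": 0.8},
    {"xyz": [0.1, 0.1, 6], "twist": [0, 0, 0], "jaw": 0.8},
    {"xyz": [0.1, 0.1, 8], "twist": [0, 0, 0], "jaw": 0.8},
    {"xyz": [0.1, 0.1, 9.5], "twist": [0, 0, 0], "jaw": 0.8},
    {"xyz": [0.1, 0.1, 10.5], "twist": [0, 0, 0], "jaw": 0.8},
    {"xyz": [0.1, 0.1, 11], "twist": [0, 0, 0], "jaw": 0.8},
    {"xyz": [0.1, 0.1, 11], "twist": [0, 0, 0], "jaw": 0.8},
    {"xyz": [0.1, 0.1, 11], "twist": [0, 0, 0], "jaw": 0.8}
  ]
}}

```text
time_s: 17.85
tool_pos: [0.5393, 0.2836, 0.2143]
tool_rot: [-180.0, -0.3, 103.1]
force: [0.5, -0.1, -1.1]
grip_width: 0.0407
grasp_force: 10.0
```

Request:
{"name": "servo_tool", "arguments": {
  "plan": [
    {"xyz": [0, 0, 0.2], "twist": [0, 0, 0], "jaw": 0.8},
    {"xyz": [0, 0, 0.4], "twist": [0, 0, 0], "jaw": 0.8},
    {"xyz": [0, 0, 0.5], "twist": [0, 0, 0], "jaw": 0.8},
    {"xyz": [0, 0, 0.5], "twist": [0, 0, 0], "jaw": 0.8}
  ]
}}

```text
time_s: 18.18
tool_pos: [0.5395, 0.2833, 0.2087]
tool_rot: [-179.9, -0.3, 103.1]
force: [-1.0, 0.2, -1.4]
grip_width: 0.0411
grasp_force: 10.0
```

Request:
{"name": "servo_tool", "arguments": {
  "plan": [
    {"xyz": [0, 0, 0.2], "twist": [0, 0, 0], "jaw": 0.8},
    {"xyz": [0, 0, 0.4], "twist": [0, 0, 0], "jaw": 0.8},
    {"xyz": [0, 0, 0.4], "twist": [0, 0, 0], "jaw": 0.8}
  ]
}}

```text
time_s: 18.43
tool_pos: [0.5393, 0.2831, 0.2041]
tool_rot: [-179.9, -0.3, 103.1]
force: [-1.0, -0.3, -1.2]
grip_width: 0.0406
grasp_force: 10.0
```

Request:
{"name": "servo_tool", "arguments": {
  "plan": [
    {"xyz": [0, 0, 0.1], "twist": [0, 0, 0], "jaw": 0.8},
    {"xyz": [0, 0, 0.15], "twist": [0, 0, 0], "jaw": 0.8},
    {"xyz": [0, 0, 0.15], "twist": [0, 0, 0], "jaw": 0.8}
  ]
}}

```text
time_s: 18.68
tool_pos: [0.5395, 0.2833, 0.2032]
tool_rot: [-179.9, -0.3, 103.1]
force: [-0.9, -0.6, 1.1]
grip_width: 0.0403
grasp_force: 10.0
```

Contact is at the expected height (0.203 m, force up by 2.3 N). I release gently.

Request:
{"name": "servo_tool", "arguments": {
  "plan": [
    {"xyz": [0, 0, 0.05], "twist": [0, 0, 0], "jaw": 0.52},
    {"xyz": [0, 0, 0.05], "twist": [0, 0, 0], "jaw": 0.48},
    {"xyz": [0, 0, 0.05], "twist": [0, 0, 0], "jaw": 0.43},
    {"xyz": [0, 0, 0.05], "twist": [0, 0, 0], "jaw": 0.38},
    {"xyz": [0, 0, 0.05], "twist": [0, 0, 0], "jaw": 0.36},
    {"xyz": [0, 0, 0.05], "twist": [0, 0, 0], "jaw": 0.36}
  ]
}}

```text
time_s: 19.18
tool_pos: [0.5395, 0.2833, 0.2026]
tool_rot: [-179.9, -0.3, 103.1]
force: [0.6, 0.2, -0.2]
grip_width: 0.055
grasp_force: 0.0
```

Request:
{"name": "servo_tool", "arguments": {
  "plan": [
    {"xyz": [0, 0, -0.5], "twist": [0, 0, 0], "jaw": 0.36},
    {"xyz": [0, 0, -1.5], "twist": [0, 0, 0], "jaw": 0.36},
    {"xyz": [0, 0, -3.5], "twist": [0, 0, 0], "jaw": 0.36},
    {"xyz": [0, 0, -6], "twist": [0, 0, 0], "jaw": 0.36},
    {"xyz": [0, 0, -9], "twist": [0, 0, 0], "jaw": 0.36},
    {"xyz": [0, 0, -12], "twist": [0, 0, 0], "jaw": 0.36},
    {"xyz": [0, 0, -15], "twist": [0, 0, 0], "jaw": 0.36},
    {"xyz": [4, 0, -18], "twist": [0, 0, 0], "jaw": 0.36},
    {"xyz": [8, 0, -19], "twist": [0, 0, 0], "jaw": 0.36},
    {"xyz": [12, 0, -19], "twist": [0, 0, 0], "jaw": 0.36}
  ]
}}

```text
time_s: 20.02
tool_pos: [0.5151, 0.394, 0.3991]
tool_rot: [179.6, -0.5, 102.8]
force: [0.8, 1.0, 0.1]
grip_width: 0.056
grasp_force: 0.0
```

Request:
{"name": "servo_tool", "arguments": {
  "plan": [
    {"xyz": [4, 0, 0], "twist": [0, 0, 0], "jaw": 0.36},
    {"xyz": [8, 0, 0], "twist": [0, 0, 0], "jaw": 0.36},
    {"xyz": [12, 0, 0], "twist": [0, 0, 0], "jaw": 0.36},
    {"xyz": [14, 0, 0], "twist": [0, 0, 0], "jaw": 0.36},
    {"xyz": [14, 0, 0], "twist": [0, 0, 0], "jaw": 0.36},
    {"xyz": [14, 0, 0], "twist": [0, 0, 0], "jaw": 0.36}
  ]
}}

```text
time_s: 20.52
tool_pos: [0.4811, 0.532, 0.3939]
tool_rot: [-179.9, -0.3, 103.2]
force: [0.7, -0.6, 0.3]
grip_width: 0.0554
grasp_force: 0.0
```

```bash
python3 - <<'E'
from h import *
p,R,o=cur();print(p,o['force'])
print(tabang('f'))
a=cv2.imread('pics/f_scene.png');b=cv2.imread('pics/f_top.png')
cv2.imwrite('pics/s9.png',np.hstack([cv2.resize(a[100:280,260:450],None,fx=2.2,fy=2.2),cv2.resize(b[110:290,260:420],None,fx=2.2,fy=2.2)]))
c=env.read_camera('top');print(proj(c,C-.028*X+.022*Y+.0535*Z))
E
```

```text
[0.48110861 0.53200311 0.39386948] [ 0.68138043 -0.60360328  0.28057412]
[('scene', [409.2, 202.0], 53, 108.0, 2.4), ('top', [382.6, 162.6], 247, 108.0, 0.5)]
[310.39009652 181.18989969]
```

View pics/s9.png

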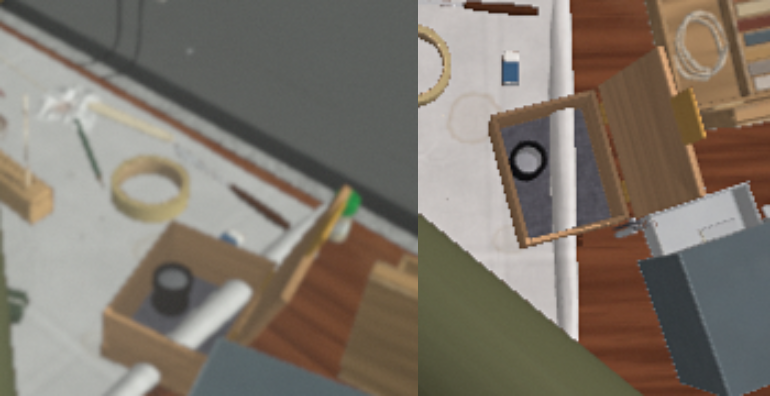

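Loupe stands upright in the case (right pane (527,160), matching the predicted pixel within 2 px). The lid is at its stop (108°), the arm is clear and the bystanders are in place.

```bash
python3 -c "
from cell import env
print(env.sign_off())"
```

```text
the job is handed in; nothing more can be done
None
```

The lid stands open by itself at about 108° against its stop. The black loupe was set down upright on the case floor, the arm is clear, and the job is handed in at about 20 s; the sign-off returned no verdict.

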